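# Start the dust extraction at the bench switches

## Task

Start the dust extraction before sanding: with the fingertips, lightly press the square key down and let it spring back up, then press the long bar key down, keep it down for two seconds, let it up and withdraw. Leave the two switches with round keys untouched, and do not pick up or shift any switch or anything else on the bench.

Things in the scene. Friction and masses are not known exactly. Their poses are not given: they have to be found in the camera images.
- switch_square: loose grey push-switch box, 72 x 72 mm and 40 mm high, 0.5 kg, standing on rubber feet on the bench, with a square key 34 x 34 mm in the middle of its top. All four boxes are alike but for the shape of the white key. To be pressed. Origin: centre of the underside; z up.
- key_square_top (a point): middle of the top face of the key of switch_square (a square key 34 x 34 mm); axes as the box's, z up. At rest it stands 54 mm above the bench, 14 mm above the box's top.
- key_square (a joint): how far the key of switch_square is pressed down, in m: 0 up at rest, 0.008 fully down; the switch responds once it is at least half way down. A spring pushes it back up: 1.5 N starts it moving, about 5.5 N holds it fully down.
- switch_bar: loose grey push-switch box, 72 x 72 mm and 40 mm high, 0.5 kg, standing on rubber feet on the bench, with a long narrow bar key 18 mm wide (its x) and 52 mm long (its y) in the middle of its top. All four boxes are alike but for the shape of the white key. To be pressed. Origin: centre of the underside; z up.
- key_bar_top (a point): middle of the top face of the key of switch_bar (a long narrow bar key 18 mm wide (its x) and 52 mm long (its y)); axes as the box's, z up. At rest it stands 54 mm above the bench, 14 mm above the box's top.
- key_bar (a joint): how far the key of switch_bar is pressed down, in m: 0 up at rest, 0.008 fully down; the switch responds once it is at least half way down. A spring pushes it back up: 1.5 N starts it moving, about 5.5 N holds it fully down.
- switch_disc: loose grey push-switch box, 72 x 72 mm and 40 mm high, 0.5 kg, standing on rubber feet on the bench, with a large round key 40 mm in diameter in the middle of its top. All four boxes are alike but for the shape of the white key. Must not be touched. Origin: centre of the underside; z up.
- key_disc_top (a point): middle of the top face of the key of switch_disc (a large round key 40 mm in diameter); axes as the box's, z up. At rest it stands 54 mm above the bench, 14 mm above the box's top.
- key_disc (a joint): how far the key of switch_disc is pressed down, in m: 0 up at rest, 0.008 fully down; the switch responds once it is at least half way down. A spring pushes it back up: 1.5 N starts it moving, about 5.5 N holds it fully down.
- switch_stud: loose grey push-switch box, 72 x 72 mm and 40 mm high, 0.5 kg, standing on rubber feet on the bench, with a small round stud key 18 mm in diameter in the middle of its top. All four boxes are alike but for the shape of the white key. Must not be touched. Origin: centre of the underside; z up.
- key_stud_top (a point): middle of the top face of the key of switch_stud (a small round stud key 18 mm in diameter); axes as the box's, z up. At rest it stands 54 mm above the bench, 14 mm above the box's top.
- key_stud (a joint): how far the key of switch_stud is pressed down, in m: 0 up at rest, 0.008 fully down; the switch responds once it is at least half way down. A spring pushes it back up: 1.5 N starts it moving, about 5.5 N holds it fully down.
- loose_tape_roll: bystander, loose, not to be moved: yellow roll of masking tape lying flat, 62 x 75 x 24 mm. Origin: centre of the underside.
- loose_capo: bystander, loose, not to be moved: black capo (a U-shaped clip), 40 x 75 x 18 mm. Origin: centre of the underside.
- loose_nut_file_set: bystander, loose, not to be moved: bundle of small nut files, 21 x 152 x 15 mm, long along its y. Origin: centre of the underside.
- loose_screwdriver_stubby: bystander, loose, not to be moved: stubby screwdriver, 28 x 108 x 28 mm, long along its y. Origin: centre of the underside.
- loose_clip_tuner: bystander, loose, not to be moved: small clip-on tuner, 45 x 46 x 10 mm. Origin: centre of the underside.
- loose_sanding_block: bystander, loose, not to be moved: dark wooden sanding block, 48 x 120 x 36 mm, long along its y. Origin: centre of the underside.
There are look-alikes about, which are no part of the job. Leave any red or yellow look-alike of the switch_square alone.

How it is judged:
On the way, in this order (a step that is already met when the one before it is completed fails the run):
1. the square key is pressed down by the fingertips, at least half of its travel (value of joint key_square above 0.004 m and contact force between the fingers and switch_square above 0.5 N and value of joint key_bar below 0.0015 m), for 0.1 s.
2. the square key has sprung back up (value of joint each of key_square, key_bar below 0.0015 m), for 0.1 s.
3. the bar key is kept down by the fingertips, at least half of its travel, for 1.5 s or more (value of joint key_bar above 0.004 m and contact force between the fingers and switch_bar above 0.5 N and value of joint key_square below 0.0015 m), for 1.5 s.
At the end, for the whole second after the job is handed in: All four keys are up (within 1.5 mm), all switches stand upright on the bench within 15 mm of where they started, and nothing lying around has moved by more than 15 mm (all of step 2 and distance of each of switch_square, switch_bar, switch_disc, switch_stud, loose_tape_roll, loose_capo, loose_nut_file_set, loose_screwdriver_stubby, loose_clip_tuner, loose_sanding_block from where it was at the start of the episode below 0.015 m and height (world z) of each of switch_square, switch_bar, switch_disc, switch_stud below 0.005 m and angle between each of switch_square, switch_bar, switch_disc, switch_stud's own z axis and vertical below 0.05 rad and value of joint each of key_disc, key_stud below 0.0015 m); the robot touches nothing.
It fails at once if a switch with a round key is touched (contact force between any of the fingers, the arm and switch_disc above 0.5 N or contact force between any of the fingers, the arm and switch_stud above 0.5 N or value of joint any of key_disc, key_stud above 0.003 m).
It fails at once if a switch is pressed with more than 30 N (contact force between any of the fingers, the arm and switch_square above 30 N or contact force between any of the fingers, the arm and switch_bar above 30 N).
It fails at once if a switch is lifted, tipped or pushed more than 20 mm from its place (height (world z) of any of switch_square, switch_bar, switch_disc, switch_stud above 0.008 m or angle between any of switch_square, switch_bar, switch_disc, switch_stud's own z axis and vertical above 0.15 rad or distance of any of switch_square, switch_bar, switch_disc, switch_stud from where it was at the start of the episode above 0.02 m).
It fails at once if one of the things lying around is shifted or lifted by more than 15 mm (distance of any of loose_tape_roll, loose_capo, loose_nut_file_set, loose_screwdriver_stubby, loose_clip_tuner, loose_sanding_block from where it was at the start of the episode above 0.015 m).
It fails at once if both keys are pressed at once (value of joint each of key_square, key_bar above 0.003 m).
It also fails if it takes over 45 s, if anything falls off the work surface, if the arm or the gripper's body presses on something with over 40 N, if the wrist force passes 120 N, or if a joint passes its speed limit or range.

## Robot

A 6-joint arm with a two-finger parallel gripper is mounted at the origin on a cart in front of the work surface, level with it; the furniture and walls round the work are solid. World frame = base frame: x ahead of the robot, y to its left, z up, the work surface at z = 0. Lengths are in m, angles in rad, forces in N, time in s.
With the tool pointing down it reaches from about 0.375 to 0.975 m from the base axis. Payload 3.8 kg.
Tool frame: the origin (TCP) lies at the very end of the fingers, on their centre line; the grasp point (between the pads) lies 19 mm behind it; z points along the fingers, y is the direction in which the jaws open and shut (so a half turn about z gives the same grasp; the last joint's range is limited). The gripper opens to 85 mm and grips with 20 to 120 N. Pads are 22 mm wide; open, the fingers measure 114 mm over their backs; the gripper's body (76 mm by 85 mm) begins 54 mm behind the grasp point. The pads swing forward as they close: fully open they stand 13 mm farther back than shut.
Start: joints at [-0.037, 0.264, 1.604, -0, 1.274, -0.037], TCP at [0.675, -0, 0.231] pointing down, gripper open.
Joint ranges: [-2.63, 2.63], [-0.94, 2.18], [0.31, 2.57], [-1.31, 4.45], [0, 2.66], [-2.55, 2.55]. Speed limits (rad/s): [2.57, 2.57, 3.14, 3.14, 3.14, 3.14].

## Interface

Orientations are given as a rotation vector (axis times angle).
In Python, from workcell import bot gives the robot as it stands.
- The arm moves only by the tool jog_arm, never from a script. Its argument "plan" is a list of rows, each an object of numbers: "claw": the closure, from 0 (fully open) to 1 (shut); "x", "y", "z": the shift along the tool's x, y, z in m; "turn": the turn about the tool's z in degrees. In form: [{"claw": .., "x": .., "y": .., "z": .., "turn": ..}, ...]. A call has 1 to 10 rows; each row shifts and turns the commanded pose from where the row before left it, along the tool's axes as they then stand; what a row does not reach is not made up. A row lasts 1/8 s, in which the tool goes at most 62.5 mm and 10.7 degrees, less where a joint would pass 70% of its speed; a pose out of reach is approached as far as the arm can. A call is refused whole if a number of a shift passes 0.0625 or a number of a turn 10.7, either way. A call with a gripper value outside its range is refused whole. The fingers move at their own pace and stop on an object; "newtons" is the grip in N (left out, the last holds). Time passes only in rows, so rows that do not move let the fingers close. It gives the time, the measured TCP pose, the force and the opening at its end, in the units of the state.
- bot.read_state(): the state, without advancing time (a new reading comes with each control period).
- bot.read_camera(name): name is "scene" or "side" or "wrist"; returns the picture (420x560x3 uint8, red, green, blue); there is no depth.
- bot.camera_params(name): a dict with "fx", "fy", "cx", "cy" (pixels), "world_to_cam" (4x4, takes a point from world to camera coordinates). Camera axes: x right, y up, looking along -z (the intrinsics and any distortion apply to the point x, -y, -z); pixel columns grow to the right and rows downward; lengths in m; the calibration is good to about 2 mm. The wrist camera is an equidistant fisheye: a pixel r from the principal point sees the ray r / f radians off the axis. A picture is of the moment at which its call begins: read the wrist's pose just before it. camera_params takes no time and is no camera call; for the wrist camera it gives the pose at the moment of the call.
- bot.finish_job(): hands the job in, once; it reports no verdict.
The state is a dict: "time": time; "q": joint angles; "joint_vel": joint speeds; "joint_torque": joint torques, N m; "tool_pos": TCP position; "tcp_rot": TCP orientation; "wrist_force": force on the tool from outside, world axes, zero at the start; "torque": the same for the moment, N m; "width": opening from 0.0 (shut) to 1.0 (fully open).
Only numpy, scipy, OpenCV 4.12 (cv2) and the standard library are available. Lean on these libraries where they do the work, as an engineer would, in place of code of your own. Each camera call takes 0.05 s, during which the arm holds its last target. There are 200 camera calls.

## Working session

There is one attempt and no reset: what is moved stays moved. The work goes in short steps, Python scripts to look and compute and a tool call to move; the robot and the scene stay as the last step left them, time stands still between calls to the robot, and variables do not carry over. Pictures are saved under pics/ and viewed, about 8 in all and at most 12, crops included, and the job is handed in when it is done.

Besides the shell and the picture viewer there is one more tool, called after "Call:" by a JSON object that holds its "api" and its "payload". jog_arm: Moves the arm, as the interface text tells. Its arguments: {"type":"object","properties":{"plan":{"type":"array","items":{"type":"object","properties":{"claw":{"type":"number"},"x":{"type":"number"},"y":{"type":"number"},"z":{"type":"number"},"turn":{"type":"number"}}}},"newtons":{"type":"number"}},"required":["plan"]}

```bash
mkdir -p pics; cat > h.py <<'E'
from workcell import bot
import numpy as np, cv2
def ray(name,u,v,z,P=None):
    P=P or bot.camera_params(name)
    M=np.array(P["world_to_cam"]);R=M[:3,:3];c=-R.T@M[:3,3]
    x=(u-P["cx"])/P["fx"];y=(v-P["cy"])/P["fy"]
    if name=="wrist":
        r=np.hypot(x,y);s=np.sin(r)/r if r>1e-9 else 1;d=np.array([x*s,-y*s,-np.cos(r)])
    else: d=np.array([x,-y,-1])
    d=R.T@d
    return c+d*(z-c[2])/d[2]
E
python3 - <<'E'
from h import *
s=bot.read_state();print(s)
for n in("scene","side","wrist"):
    P=bot.camera_params(n);print(n,{k:v for k,v in P.items() if k!="world_to_cam"},np.round(P["world_to_cam"],3).tolist())
    cv2.imwrite(f"pics/{n}0.png",bot.read_camera(n)[:,:,::-1])
E
```

```text
{'time': 0.0, 'q': array([-3.69064233e-02,  2.64793546e-01,  1.60537463e+00,  7.85555196e-06,
        1.27371261e+00, -3.68980915e-02]), 'joint_vel': array([ 3.30281351e-04, -6.14017734e-05,  7.58844600e-04,  4.43738335e-04,
        2.28030366e-03,  4.10727046e-05]), 'joint_torque': array([ 6.10465631e-04, -5.15121067e+01, -3.67308676e+01, -4.07824507e-05,
        1.31324201e-02,  1.46811578e-05]), 'tool_pos': array([6.74263595e-01, 2.36189478e-05, 2.29934480e-01]), 'tcp_rot': array([-2.2202635 , -2.22023988,  0.00243604]), 'wrist_force': array([-0.41697451,  0.99209125, -1.43359955]), 'torque': array([ 0.00338652, -0.00907005, -0.0265005 ]), 'width': 0.9991909532297953}
scene {'fx': 532.1742164442084, 'fy': 532.1742164442084, 'cx': 282.0047404029322, 'cy': 211.6490765378128} [[0.87, -0.493, 0.013, -0.469], [0.264, 0.487, 0.832, -0.199], [-0.417, -0.72, 0.554, -1.391], [0.0, 0.0, 0.0, 1.0]]
side {'fx': 457.72605154570306, 'fy': 457.72605154570306, 'cx': 270.54541921254116, 'cy': 213.85697641477898} [[-0.999, 0.037, -0.017, 0.555], [-0.037, -0.632, 0.774, -0.025], [0.018, 0.774, 0.633, -1.464], [0.0, 0.0, 0.0, 1.0]]
wrist {'fx': 325.19226210127806, 'fy': 325.19226210127806, 'cx': 281.40357663119414, 'cy': 207.87825664020133} [[1.0, -0.0, -0.001, -0.674], [-0.0, 0.961, -0.277, 0.036], [0.001, 0.277, 0.961, -0.378], [0.0, 0.0, 0.0, 1.0]]
```

View pics/scene0.png

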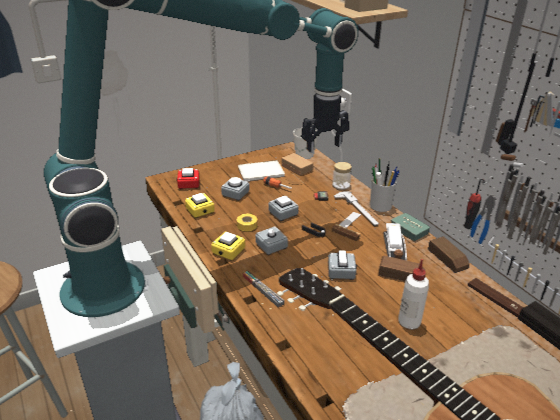

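View pics/wrist0.png

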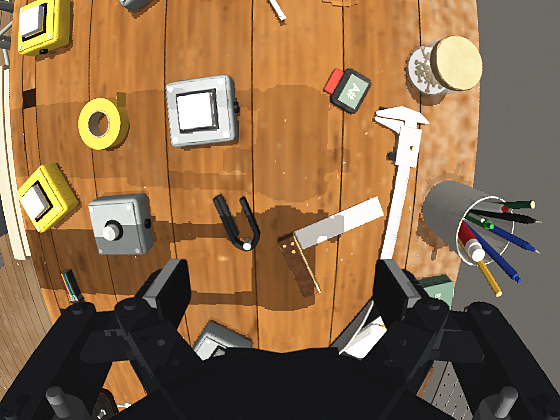

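View pics/side0.png

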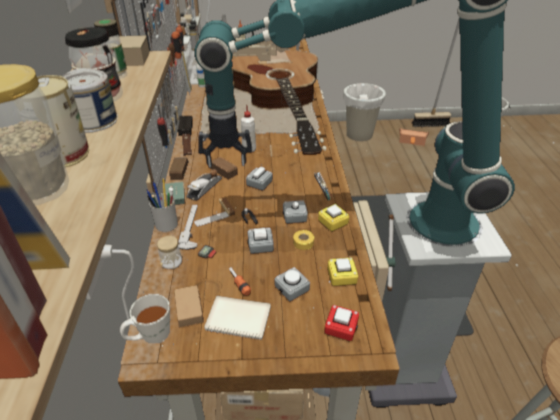

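The scene shows four grey boxes. The square key is at wrist pixel (202,110), the stud at (118,225) and the disc at scene pixel (235,188). The fourth box, presumably the bar, is at scene (342,264) and side (259,178). Next I'll measure their positions.

```bash
python3 - <<'E'
from h import *
def blob(name,f,u,v,r,th=215):
    im=cv2.imread(f);h=cv2.cvtColor(im,cv2.COLOR_BGR2HSV)
    m=((h[...,2]>th)&(h[...,1]<40)).astype(np.uint8)
    n,l,st,c=cv2.connectedComponentsWithStats(m)
    for i in range(1,n):
        if abs(c[i][0]-u)<r and abs(c[i][1]-v)<r and st[i][4]>15:
            print(name,(u,v),c[i].round(1),st[i][4],ray(name,*c[i],0.054).round(4))
            cs,_=cv2.findContours((l==i).astype(np.uint8),cv2.RETR_EXTERNAL,cv2.CHAIN_APPROX_NONE)
            if st[i][4]>40:
                pts=np.array([ray(name,*p[0],0.054)[:2]*1000 for p in cs[0]],np.float32);print('   rect',cv2.minAreaRect(pts))
for a in [("wrist","pics/wrist0.png",196,110,15),("wrist","pics/wrist0.png",118,228,20),
 ("scene","pics/scene0.png",283,203,12),("scene","pics/scene0.png",342,258,12),("scene","pics/scene0.png",235,182,10),("scene","pics/scene0.png",272,235,10),
 ("side","pics/side0.png",260,235,10),("side","pics/side0.png",260,174,10),("side","pics/side0.png",292,277,10),("side","pics/side0.png",295,206,10)]: blob(*a)
a=cv2.imread("pics/scene0.png")[230:290,305:375];b=cv2.imread("pics/side0.png")[155:200,225:295];c=cv2.imread("pics/scene0.png")[190:225,255:310]
z=lambda i:cv2.resize(i,(390,290),interpolation=cv2.INTER_CUBIC)
cv2.imwrite("pics/crop1.png",np.vstack([np.hstack([z(a),z(b)]),np.hstack([z(c),z(cv2.imread("pics/side0.png")[220:255,235:285])])]))
E
```

```text
wrist (196, 110) [201.6 110.5] 1685 [0.5957 0.0785 0.054 ]
   rect ((591.7005615234375, 79.37889862060547), (63.708778381347656, 62.27387619018555), 4.424614906311035)
wrist (196, 110) [194.2 110.5] 1068 [0.588  0.0788 0.054 ]
   rect ((587.7882690429688, 78.88401794433594), (33.3330192565918, 33.83064651489258), 4.221858501434326)
wrist (118, 228) [110.1 218. ] 1049 [ 0.4792 -0.0334  0.054 ]
   rect ((481.1687927246094, -38.054161071777344), (60.06132507324219, 41.49082946777344), 3.6127452850341797)
scene (283, 203) [283.2 199. ] 65 [0.5871 0.0789 0.054 ]
   rect ((586.7108154296875, 79.11166381835938), (33.63677215576172, 33.546958923339844), 89.16454315185547)
scene (342, 258) [342.3 256.4] 82 [ 0.5841 -0.2469  0.054 ]
   rect ((583.8385620117188, -246.95257568359375), (47.81596374511719, 18.39656639099121), 59.19308853149414)
scene (235, 182) [234.8 179.9] 58 [0.505  0.2575 0.054 ]
   rect ((505.31658935546875, 256.5111083984375), (36.308860778808594, 38.09958267211914), 18.665369033813477)
side (260, 235) [260.  232.1] 67 [0.5888 0.0786 0.054 ]
   rect ((588.7611694335938, 78.17611694335938), (26.85791778564453, 30.252532958984375), 86.79713439941406)
side (260, 174) [258.2 171. ] 29 [ 0.5886 -0.2456  0.054 ]
side (292, 277) [291.9 275.2] 111 [0.5068 0.2571 0.054 ]
   rect ((506.9326171875, 256.6799011230469), (34.97434616088867, 34.13051223754883), 50.366111755371094)
```

View pics/crop1.png

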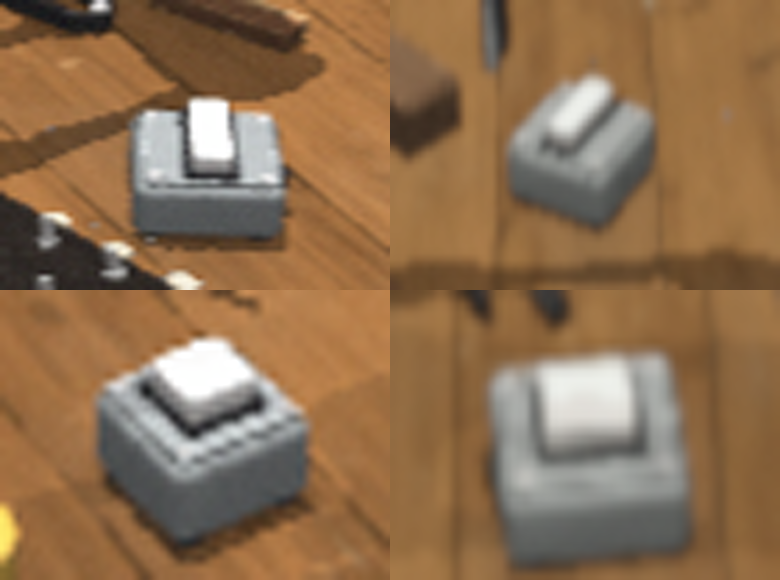

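The crops confirm the keys: the bar is on the box at scene (342,256) and the square at scene (283,199). That puts the square key at about (0.588, 0.079) and the bar at about (0.586, -0.247). I'll shut the claw, move above the square key and look from close by.

Call:
{"api": "jog_arm", "payload": {"plan": [{"claw": 1,"x": 0.02,"y": -0.022},{"claw": 1,"x": 0.02,"y": -0.022},{"claw": 1,"x": 0.02,"y": -0.022},{"claw": 1,"x": 0.019,"y": -0.02},{"claw": 1,"z": 0.035},{"claw": 1,"z": 0.035},{"claw": 1,"z": 0.035},{"claw": 1},{"claw": 1},{"claw": 1}], "newtons": 20}}

```text
schema error: expected keys claw, x, y, z, turn
```

```bash
python3 - <<'E'
from h import *
s=bot.read_state();print(s['time'],s['tool_pos'],s['wrist_force'],s['width'])
P=bot.camera_params("wrist");im=bot.read_camera("wrist")[:,:,::-1].copy();cv2.imwrite("pics/wrist1.png",im)
h=cv2.cvtColor(im,cv2.COLOR_BGR2HSV);m=((h[...,2]>215)&(h[...,1]<40)).astype(np.uint8)
n,l,st,c=cv2.connectedComponentsWithStats(m)
for i in range(1,n):
    if st[i][4]>300:print(st[i],c[i].round(1),ray("wrist",*c[i],.054,P).round(4))
M=np.array(P["world_to_cam"]);print((-M[:3,:3].T@M[:3,3]).round(3))
E
```

```text
0.15 [6.74445771e-01 1.90910406e-05 2.30231137e-01] [-0.01617889 -0.3326698   0.81362522] 0.9995332002335364
[ 19   5  20  31 446] [28.3 20. ] [0.3636 0.2187 0.054 ]
[408  49  19  43 331] [416.3  69.5] [0.8116 0.1252 0.054 ]
[   0   66   25  194 1022] [  7.7 188.5] [0.3103 0.0055 0.054 ]
[  4  69  27 187 816] [ 12.6 160.5] [0.3291 0.042  0.054 ]
[ 167   76   63   69 1665] [201.6 110.8] [0.5957 0.0781 0.054 ]
[ 177   93   35   36 1066] [194.1 110.5] [0.5879 0.0788 0.054 ]
[ 375  106   54  153 2667] [400.3 164.2] [0.7971 0.0255 0.054 ]
[ 20 187  24  33 433] [ 31.6 203.1] [ 0.355  -0.0151  0.054 ]
[335 196  49  37 822] [361.  213.4] [ 0.7575 -0.0274  0.054 ]
[  88  203   48   37 1048] [110. 218.] [ 0.4791 -0.0334  0.054 ]
[339 303  47  55 785] [364.  339.8] [ 0.7788 -0.1953  0.054 ]
[0.675 0.071 0.373]
```

View pics/wrist1.png

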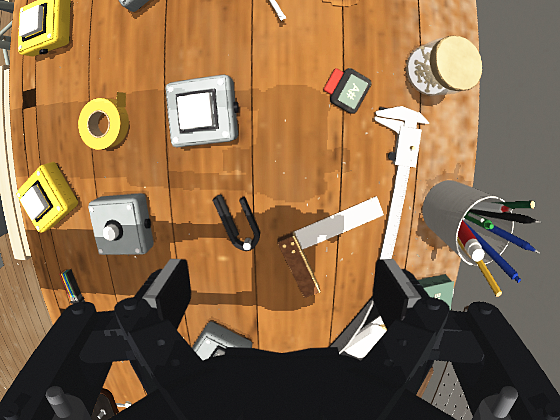

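The call was refused because every row must have all the keys. The arm has not moved and the picture is unchanged, so I'll repeat the move with full rows.

Call:
{"api": "jog_arm", "payload": {"plan": [{"claw": 1,"x": 0.02,"y": -0.022,"z": 0,"turn": 0},{"claw": 1,"x": 0.02,"y": -0.022,"z": 0,"turn": 0},{"claw": 1,"x": 0.02,"y": -0.022,"z": 0,"turn": 0},{"claw": 1,"x": 0.019,"y": -0.02,"z": 0,"turn": 0},{"claw": 1,"x": 0,"y": 0,"z": 0.035,"turn": 0},{"claw": 1,"x": 0,"y": 0,"z": 0.035,"turn": 0},{"claw": 1,"x": 0,"y": 0,"z": 0.035,"turn": 0},{"claw": 1,"x": 0,"y": 0,"z": 0,"turn": 0},{"claw": 1,"x": 0,"y": 0,"z": 0,"turn": 0},{"claw": 1,"x": 0,"y": 0,"z": 0,"turn": 0}], "newtons": 20}}

```text
time: 1.45
tool_pos: [0.5906, 0.0792, 0.1286]
tcp_rot: [2.22, 2.22, 0.005]
wrist_force: [1.1, 1.4, -0.0]
width: 0.002
```

```bash
cat >look.py <<'E'
from h import *
import sys
P=bot.camera_params("wrist");im=bot.read_camera("wrist")[:,:,::-1].copy();cv2.imwrite(sys.argv[1],im)
s=bot.read_state();print(s['time'],s['tool_pos'].round(4),s['wrist_force'].round(2),s['width'])
h=cv2.cvtColor(im,cv2.COLOR_BGR2HSV);m=((h[...,2]>215)&(h[...,1]<40)).astype(np.uint8)
n,l,st,c=cv2.connectedComponentsWithStats(m)
for i in range(1,n):
    if st[i][4]>300:print(st[i],c[i].round(1),ray("wrist",*c[i],.054,P).round(4))
E
python3 look.py pics/wrist2.png
```

```text
1.5 [0.5905 0.0791 0.1284] [0.31 0.04 1.  ] 0.0018569172102578272
[128   0  75  37 888] [161.1  15.3] [0.5078 0.226  0.054 ]
[361  32  29  50 314] [375.5  57.3] [0.6545 0.1927 0.054 ]
[  1  37  25  45 892] [13.2 59.1] [0.3638 0.2187 0.054 ]
[ 251  194   50   37 1408] [275.3 210.1] [0.5868 0.0855 0.054 ]
[ 464  195   63  144 2045] [496.3 251.5] [0.7773 0.0474 0.054 ]
[ 28 288  33  36 546] [ 43.5 306.2] [ 0.3542 -0.0144  0.054 ]
[417 291  50  33 730] [445.4 308.5] [ 0.7354 -0.0054  0.054 ]
```

View pics/wrist2.png

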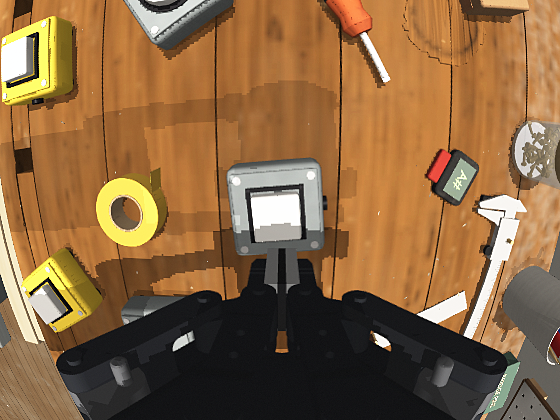

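The square key is at wrist pixel (275,210), just ahead of the shut fingertips. It agrees with the fixed cameras to 1–2 mm. I'll shift 3 mm and descend to just above it.

Call:
{"api": "jog_arm", "payload": {"plan": [{"claw": 1,"x": 0,"y": -0.003,"z": 0.02,"turn": 0},{"claw": 1,"x": 0,"y": 0,"z": 0.02,"turn": 0},{"claw": 1,"x": 0,"y": 0,"z": 0.02,"turn": 0},{"claw": 1,"x": 0,"y": 0,"z": 0.004,"turn": 0},{"claw": 1,"x": 0,"y": 0,"z": 0,"turn": 0}]}}

```text
time: 2.12
tool_pos: [0.5858, 0.079, 0.0617]
tcp_rot: [-2.221, -2.221, 0.001]
wrist_force: [0.4, 0.4, 0.2]
width: -0.005
```

Call:
{"api": "jog_arm", "payload": {"plan": [{"claw": 1,"x": 0,"y": 0,"z": 0.004,"turn": 0},{"claw": 1,"x": 0,"y": 0,"z": 0.004,"turn": 0},{"claw": 1,"x": 0,"y": 0,"z": 0.003,"turn": 0},{"claw": 1,"x": 0,"y": 0,"z": 0,"turn": 0}]}}

```text
time: 2.62
tool_pos: [0.5865, 0.079, 0.0517]
tcp_rot: [2.221, 2.221, 0.001]
wrist_force: [0.7, 0.8, 2.2]
width: -0.0
```

Call:
{"api": "jog_arm", "payload": {"plan": [{"claw": 1,"x": 0,"y": 0,"z": 0.002,"turn": 0},{"claw": 1,"x": 0,"y": 0,"z": 0.002,"turn": 0},{"claw": 1,"x": 0,"y": 0,"z": 0,"turn": 0},{"claw": 1,"x": 0,"y": 0,"z": 0,"turn": 0}]}}

```text
time: 3.12
tool_pos: [0.5865, 0.079, 0.0477]
tcp_rot: [2.221, 2.221, 0.001]
wrist_force: [0.5, -0.2, 4.0]
width: -0.001
```

Call:
{"api": "jog_arm", "payload": {"plan": [{"claw": 1,"x": 0,"y": 0,"z": 0.001,"turn": 0},{"claw": 1,"x": 0,"y": 0,"z": 0,"turn": 0},{"claw": 1,"x": 0,"y": 0,"z": 0,"turn": 0}]}}

```text
time: 3.5
tool_pos: [0.5864, 0.079, 0.0465]
tcp_rot: [2.221, 2.221, 0.001]
wrist_force: [1.6, -0.4, 4.7]
width: 0.002
```

```bash
python3 - <<'E'
from h import *
f=[]
for k in range(6):
    im=bot.read_camera("side");s=bot.read_state();f.append(s['wrist_force'][2])
print(s['tool_pos'],np.round(f,2),np.mean(f))
E
```

```text
[0.58648772 0.07905508 0.04658608] [5.54 5.05 4.9  4.7  4.93 5.06] 5.029071245593933
```

The mean force is 5.0 N at 7.4 mm of travel, so the square key is well past halfway. I'll release it and travel towards the bar.

Call:
{"api": "jog_arm", "payload": {"plan": [{"claw": 1,"x": 0,"y": 0,"z": -0.01,"turn": 0},{"claw": 1,"x": 0,"y": 0,"z": -0.025,"turn": 0},{"claw": 1,"x": 0,"y": 0,"z": -0.03,"turn": 0},{"claw": 1,"x": 0,"y": 0,"z": -0.03,"turn": 0},{"claw": 1,"x": 0,"y": 0,"z": 0,"turn": 0},{"claw": 1,"x": -0.04,"y": 0,"z": 0,"turn": 0},{"claw": 1,"x": -0.05,"y": 0,"z": 0,"turn": 0},{"claw": 1,"x": -0.05,"y": 0,"z": 0,"turn": 0},{"claw": 1,"x": -0.05,"y": 0,"z": 0,"turn": 0},{"claw": 1,"x": -0.04,"y": 0,"z": 0,"turn": 0}]}}

```text
time: 5.05
tool_pos: [0.5841, -0.1524, 0.1391]
tcp_rot: [-2.22, -2.218, 0.003]
wrist_force: [-0.1, 0.8, 0.0]
width: 0.001
```

Call:
{"api": "jog_arm", "payload": {"plan": [{"claw": 1,"x": -0.04,"y": 0,"z": 0,"turn": 0},{"claw": 1,"x": -0.03,"y": 0,"z": 0,"turn": 0},{"claw": 1,"x": -0.02,"y": 0,"z": 0,"turn": 0},{"claw": 1,"x": 0,"y": 0,"z": 0,"turn": 0},{"claw": 1,"x": 0,"y": 0,"z": 0,"turn": 0}]}}

```text
time: 5.68
tool_pos: [0.5856, -0.2399, 0.1406]
tcp_rot: [-2.22, -2.221, 0.0]
wrist_force: [1.0, 0.4, 0.1]
width: -0.004
```

```bash
python3 look.py pics/wrist3.png
```

```text
5.725 [ 0.5858 -0.2397  0.1408] [-0.97  0.08 -0.94] 0.004265114021093866
[  0   0  10  97 546] [ 3.2 45.3] [ 0.328  -0.0788  0.054 ]
[ 108    0   71   28 1350] [138.2   9.6] [ 0.4783 -0.0808  0.054 ]
[ 400    0   95   96 2099] [442.8  15.9] [ 0.7086 -0.0832  0.054 ]
[500   0  14  85 963] [506.9  41. ] [ 0.7723 -0.0916  0.054 ]
[ 424  128  119  128 3391] [500.9 181.2] [ 0.7718 -0.2118  0.054 ]
[ 227  158  110   71 2633] [279.  198.3] [ 0.5839 -0.2281  0.054 ]
[ 255  187   54   62 1468] [282.3 218. ] [ 0.5863 -0.2432  0.054 ]
```

View pics/wrist3.png

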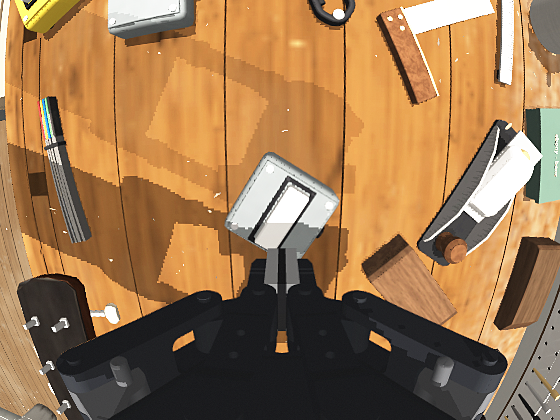

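The bar key is at wrist pixel (282,218), partly hidden at its lower end by the fingers, which agrees with (0.586, -0.247). I'll shift 7 mm and descend.

Call:
{"api": "jog_arm", "payload": {"plan": [{"claw": 1,"x": -0.007,"y": 0,"z": 0.02,"turn": 0},{"claw": 1,"x": 0,"y": 0,"z": 0.025,"turn": 0},{"claw": 1,"x": 0,"y": 0,"z": 0.025,"turn": 0},{"claw": 1,"x": 0,"y": 0,"z": 0.009,"turn": 0},{"claw": 1,"x": 0,"y": 0,"z": 0,"turn": 0}]}}

```text
time: 6.35
tool_pos: [0.5852, -0.2474, 0.0609]
tcp_rot: [-2.219, -2.22, 0.001]
wrist_force: [1.1, 0.2, 1.2]
width: 0.001
```

Call:
{"api": "jog_arm", "payload": {"plan": [{"claw": 1,"x": 0,"y": 0,"z": 0.004,"turn": 0},{"claw": 1,"x": 0,"y": 0,"z": 0.003,"turn": 0},{"claw": 1,"x": 0,"y": 0,"z": 0.003,"turn": 0},{"claw": 1,"x": 0,"y": 0,"z": 0.002,"turn": 0},{"claw": 1,"x": 0,"y": 0,"z": 0.002,"turn": 0},{"claw": 1,"x": 0,"y": 0,"z": 0,"turn": 0},{"claw": 1,"x": 0,"y": 0,"z": 0,"turn": 0}]}}

```text
time: 7.22
tool_pos: [0.5866, -0.2483, 0.0488]
tcp_rot: [2.221, 2.221, 0.001]
wrist_force: [0.1, -0.2, 3.9]
width: -0.001
```

```bash
python3 - <<'E'
from h import *
f=[]
for k in range(6):
    im=bot.read_camera("side");s=bot.read_state();f.append(s['wrist_force'][2])
print(s['time'],s['tool_pos'],np.round(f,2),np.mean(f))
E
```

```text
7.525 [ 0.58652281 -0.24827661  0.04861654] [3.44 4.03 2.56 4.22 4.11 4.22] 3.7637170351726716
```

At 5.4 mm and 3.8 N the margin is small. I'll press 1.5 mm deeper and hold for more than two seconds.

Call:
{"api": "jog_arm", "payload": {"plan": [{"claw": 1,"x": 0,"y": 0,"z": 0.0015,"turn": 0},{"claw": 1,"x": 0,"y": 0,"z": 0,"turn": 0},{"claw": 1,"x": 0,"y": 0,"z": 0,"turn": 0},{"claw": 1,"x": 0,"y": 0,"z": 0,"turn": 0},{"claw": 1,"x": 0,"y": 0,"z": 0,"turn": 0},{"claw": 1,"x": 0,"y": 0,"z": 0,"turn": 0},{"claw": 1,"x": 0,"y": 0,"z": 0,"turn": 0},{"claw": 1,"x": 0,"y": 0,"z": 0,"turn": 0},{"claw": 1,"x": 0,"y": 0,"z": 0,"turn": 0},{"claw": 1,"x": 0,"y": 0,"z": 0,"turn": 0}]}}

```text
time: 8.78
tool_pos: [0.5861, -0.2481, 0.0469]
tcp_rot: [2.221, 2.221, 0.0]
wrist_force: [3.1, -1.3, 5.3]
width: 0.0
```

Call:
{"api": "jog_arm", "payload": {"plan": [{"claw": 1,"x": 0,"y": 0,"z": 0,"turn": 0},{"claw": 1,"x": 0,"y": 0,"z": 0,"turn": 0},{"claw": 1,"x": 0,"y": 0,"z": 0,"turn": 0},{"claw": 1,"x": 0,"y": 0,"z": 0,"turn": 0},{"claw": 1,"x": 0,"y": 0,"z": 0,"turn": 0},{"claw": 1,"x": 0,"y": 0,"z": 0,"turn": 0},{"claw": 1,"x": 0,"y": 0,"z": 0,"turn": 0},{"claw": 1,"x": 0,"y": 0,"z": 0,"turn": 0}]}}

```text
time: 9.78
tool_pos: [0.586, -0.248, 0.0468]
tcp_rot: [-2.221, -2.221, 0.0]
wrist_force: [3.6, -1.3, 5.8]
width: -0.001
```

Call:
{"api": "jog_arm", "payload": {"plan": [{"claw": 1,"x": 0,"y": 0,"z": -0.01,"turn": 0},{"claw": 1,"x": 0,"y": 0,"z": -0.025,"turn": 0},{"claw": 1,"x": 0,"y": 0,"z": -0.03,"turn": 0},{"claw": 1,"x": 0,"y": 0,"z": -0.04,"turn": 0},{"claw": 1,"x": 0.03,"y": 0,"z": -0.03,"turn": 0},{"claw": 1,"x": 0.04,"y": 0,"z": 0,"turn": 0},{"claw": 1,"x": 0.03,"y": 0,"z": 0,"turn": 0},{"claw": 1,"x": 0,"y": 0,"z": 0,"turn": 0},{"claw": 1,"x": 0,"y": 0,"z": 0,"turn": 0}]}}

```text
time: 10.9
tool_pos: [0.5845, -0.1479, 0.1806]
tcp_rot: [-2.219, -2.22, 0.003]
wrist_force: [0.1, 0.2, -0.2]
width: -0.002
```

```bash
python3 look.py pics/wrist4.png; python3 - <<'E'
from h import *
for n in("scene","side"):
    im=bot.read_camera(n)[:,:,::-1];cv2.imwrite(f"pics/{n}4.png",im)
a=cv2.imread("pics/scene4.png");b=cv2.imread("pics/side4.png")
a0=cv2.imread("pics/scene0.png");b0=cv2.imread("pics/side0.png")
for x,x0,pts in((a,a0,[(283,199),(342,256),(235,180)]),(b,b0,[(260,232),(258,171),(292,275)])):
  for u,v in pts:
    print((u,v),cv2.absdiff(x,x0)[v-14:v+20,u-16:u+16].mean().round(2))
cv2.imwrite("pics/fin.png",np.hstack([a[150:300,150:400],b[150:300,150:400]]).repeat(1,0))
E
```

```text
10.95 [ 0.5849 -0.1484  0.1808] [ 1.07 -0.57 -0.01] 0.002892974948752568
[   0    0   24  176 2049] [13.3 86.4] [ 0.301  -0.0217  0.054 ]
[  21    0   11  168 1010] [25.4 83.2] [ 0.3211 -0.0218  0.054 ]
[ 469    0   42  169 2204] [490.9  71. ] [ 0.7809 -0.021   0.054 ]
[ 29  50  35  45 779] [47.6 71.9] [ 0.3544 -0.0161  0.054 ]
[ 146   56   48   74 1712] [174.3 101.1] [ 0.4938 -0.0613  0.054 ]
[ 389   77   89  108 2219] [431.7 105.5] [ 0.7155 -0.0617  0.054 ]
[ 404  209  103  102 2195] [469.3 253.6] [ 0.7767 -0.2035  0.054 ]
(283, 199) 3.71
(342, 256) 36.62
(235, 180) 2.4
(260, 232) 4.13
(258, 171) 18.88
(292, 275) 1.36
```

View pics/fin.png

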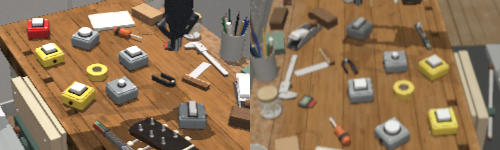

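The robot's shadow now covers the bar switch, which accounts for the large image difference there. I'll measure its key with a local threshold.

```bash
python3 - <<'E'
from h import *
for n,u,v,g in(("scene",342,257,"0"),("scene",342,257,"4"),("side",258,171,"0"),("side",258,171,"4"),("scene",283,199,"0"),("scene",283,199,"4")):
    im=cv2.imread(f"pics/{n}{g}.png",0)[v-10:v+12,u-12:u+12]
    t,m=cv2.threshold(im,0,255,cv2.THRESH_OTSU)
    t,m=cv2.threshold(im,im.max()-(im.max()-t)*0.6,255,0)
    k,l,st,c=cv2.connectedComponentsWithStats(m);i=1+st[1:,4].argmax()
    p=c[i]+[u-12,v-10];print(n,g,p.round(1),st[i][4],ray(n,*p,.054).round(4))
E
```

```text
scene 0 [342.3 256.5] 85 [ 0.5836 -0.2474  0.054 ]
scene 4 [342.3 256.7] 64 [ 0.5832 -0.248   0.054 ]
side 0 [258.2 171. ] 51 [ 0.5889 -0.2456  0.054 ]
side 4 [258.5 171. ] 42 [ 0.5877 -0.2455  0.054 ]
scene 0 [283.2 199. ] 65 [0.5871 0.0789 0.054 ]
scene 4 [283.2 199. ] 67 [0.5871 0.0786 0.054 ]
```

Both pressed switches are within about 1 mm of where they started, and both keys are up at their rest height, so I'm handing in.

```bash
python3 -c "
from workcell import bot
print(bot.finish_job(), bot.read_state()['time'])"
```

```text
the job is handed in; nothing more can be done
the job is handed in; nothing more can be done
```

I pressed the square key about 7 mm down with a force of about 5 N and let it spring back. Then I held the bar key about 7 mm down for just over 2 s at 5–6 N, let it up and withdrew. The job was handed in at about 11 s; the hand-in gives no verdict.

- **Switches:** before and after pictures put both pressed switches within about 1 mm of where they started, with both keys up as far as the cameras can tell.
- **Force:** the force at the wrist was back to about 0, with the fingertips 0.18 m above the bench.
- **Round-key switches and other things:** I never went near the round keys. The last picture shows nothing shifted, but I only measured the area around the disc switch, which was almost unchanged. I did not measure the stud switch or the bystanders.
- **Check that disagreed:** the plain picture difference around the bar switch was large because of the robot's shadow. Measuring its key directly showed it had not moved.
- **Refused move:** the first move call was refused for incomplete rows, and nothing moved.

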